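# Shut the dust-off box and hold its suction damper half open

### The arm

A 6-joint arm with a two-finger parallel gripper is mounted at the origin on the work surface. World frame = base frame: x ahead of the robot, y to its left, z up, the work surface at z = 0. Lengths are in m, angles in degrees, forces in N, time in s.
With the tool pointing down it reaches from about 0.4 to 0.825 m from the base axis. Payload 7 kg.
Tool frame: the origin (TCP) lies on the mounting face of the last link; the fingertips stand 173 mm ahead of it and the grasp point (between the pads) lies 155 mm ahead of it; z points along the fingers, y is the line along which they close (so a half turn about z gives the same grasp; the last joint's range is limited). The gripper opens to 85 mm and grips with 20 to 120 N. Pads are 22 mm wide; open, the fingers measure 114 mm over their backs; the gripper's body (76 mm by 85 mm) begins 54 mm behind the grasp point. The pads swing forward as they close: fully open they stand 13 mm farther back than shut.
Start: joints at [-60.327, 20.546, 0.682, 0, -70.136, -16.507], TCP at [0.154, -0.657, 0.405] pointing down, gripper open.
Joint ranges: [-176.03, 176.03], [-82.01, 121.73], [-58.28, 71.71], [-173.87, 95.51], [-174.79, -0.11], [-173.66, 173.66]. Speed limits (degrees/s): [136.94, 136.94, 172.46, 180, 180, 180].

### API

Orientations are given as a 3x3 rotation matrix whose columns are the frame's x, y, z axes.
In Python, from workcell import robot gives the robot as it stands.
- The arm moves only by the shell command python3 -m pendant 'ROWS' [FORCE]. ROWS is JSON, a list of rows, each a list of 5 numbers: the opening, from 0 (shut) to 1 (fully open), then the shift along the tool's x, y, z in mm, then the turn about the tool's z in rad. A call has 1 to 10 rows; each row is the pose to reach, as a shift and turn from the pose commanded when the call began, along the tool's axes at that moment; what a row does not reach only later rows make up. A row lasts 1/12 s, in which the tool goes at most 41.7 mm and 7.16 degrees, less where a joint would pass 70% of its speed; a pose out of reach is approached as far as the arm can. A call with a gripper value outside its range is refused whole. The fingers move at their own pace and stop on an object; FORCE is the grip in N (left out, the last holds). Time passes only in rows, so rows that repeat a pose let the fingers close. It gives the time, the measured TCP pose, the force, the opening and the grip force at its end, in the units of the state.
- robot.get_obs(): the state, without advancing time (a new reading comes with each control period).
- robot.snapshot(name): name is "scene" or "top" or "wrist"; returns (picture, depth): 420x560x3 uint8, red, green, blue; 420x560 float32, m along the optical axis (not along the pixel's ray), 0 where there is no reading.
- robot.camera_model(name): a dict with "vfov" (degrees; the focal length in pixels is half the picture's height over the tangent of half this angle, whatever the lens; pixels are square), "cx", "cy" (the principal point, pixels), "eye" and "orientation" of the camera in the world; the wrist camera has in their place "T_tool_cam" (4x4, takes a point from camera to tool coordinates, whose origin is the TCP and whose axes are the flange's). Camera axes: x right, y up, looking along -z (the intrinsics and any distortion apply to the point x, -y, -z); pixel columns grow to the right and rows downward; lengths in m; the calibration is good to about 2 mm. The wrist camera is an equidistant fisheye: a pixel r from the principal point sees the ray r / f radians off the axis. A picture is of the moment at which its call begins: read the wrist's pose just before it. camera_model takes no time and is no camera call.
- robot.hand_in(): hands the job in; it is judged then, once.
Trained networks look in the newest picture that a camera, given by its name, has taken for a name from the list of things; names that differ only in an ending like _2 or _b are one class to them, and where a whole thing is asked for, a point or a joint stands for the part that bears it (a point fixed in the world has none). Each returns a list of dicts, best first, with "confidence" (0 to 1); they miss things now and then, are a little off and sometimes report something else, mostly with a low value. They report only what shows in the picture. A call takes as long as a camera call. They do not tell look-alikes from the thing itself.
- robot.regions_of(camera, thing): "region" (420x560 bool, what is visible of it) and "bbox" ([centre column, centre row, width, height] in pixels, round what is visible of it).
The state is a dict: "time_s": time; "joint_positions": joint angles; "dq": joint speeds; "joint_efforts": joint torques, N m; "tcp_pos": TCP position; "tcp_rot": TCP orientation; "force": force on the tool from outside, world axes, zero at the start; "torque": the same for the moment, N m; "grip_width": finger opening in m; "gripper_force": force on a finger pad.
Only numpy, scipy, OpenCV 4.12 (cv2) and the standard library are available. Lean on these libraries where they do the work, as an engineer would, in place of code of your own. Each camera call takes 0.05 s, during which the arm holds its last target. There are 200 camera calls.

### The job

Sanded wooden hearts lie in the dust-off box: lower its hinged lid until it is fully shut, without slamming it. Then take the damper rod with the crossbar handle (not the one with the round knob), draw it straight up until it is halfway out of its bore, about 35 mm, without jamming it or overshooting, and finish while still gripping it and holding it still there, as it would drop back if let go. Leave the round-knob rod fully down and everything else on the table where it is.

Things in the scene. Friction and masses are not known exactly. Their poses are not given: they have to be found in the camera images.
- box: plywood box fixed to the table, 150 mm (its x) by 180 mm (its y) by 80 mm tall, walls 8 mm; origin at the centre of its underside. The lid is hinged along its +x rim.
- lid (a joint): opening angle of the box lid (rad): 0 is shut, it starts part open between 0.7 and 1.15. The lid is a 150 x 180 mm plywood plate 9 mm thick, its underside rests on the box rim when shut (its top face is then 90 mm above the table). The hinge is stiff: the lid stays where it is left and 1 to 3 N near its free edge moves it.
- lid_hinge (a point): centre of the lid's hinge line on the lid's underside, 80 mm above the table; the hinge line runs along the box's y, and shut the lid reaches 150 mm from here towards the box's -x. Site axes turn with the lid.
- lid_handle (a point): outer end of the small dark knob on the lid's outer face: 120 mm from the hinge line, midway across the width, standing 35 mm off the face; the lid's face beside the knob is clear.
- block: aluminium damper block fixed to the table, 160 mm (its x) by 70 mm (its y) by 90 mm tall; origin at the centre of its underside. Two vertical blind bores, 45 mm either side of its centre along its x, each 70 mm deep (bore floor 20 mm above the table) and 21.5 mm wide.
- bar_rod: the rod to draw: loose steel rod, 20 mm diameter, about 0.25 kg, standing in one of the two bores (either one), with a black crossbar handle 56 mm long (rod's x), 14 mm wide (rod's y), 16 mm tall; origin at the centre of the rod's lower end (20 mm above the table when fully down), z up along the rod. The crossbar lies roughly along the block's x, up to 0.45 rad askew.
- bar_grip (a point): centre of the crossbar handle, 108 mm above the rod's lower end (128 mm above the table, 38 mm above the block's top when fully down); same axes as the rod.
- knob_rod: the other rod, to be left fully down: the same rod with a round black knob, 36 mm diameter, in the other bore, 90 mm away; origin at the centre of its lower end.
- heart_a: loose flat wooden heart, 12 mm thick, about 80 x 85 mm, lying near the damper block's -x end
- heart_b: loose flat wooden heart, 12 mm thick, about 85 x 95 mm, out on the right of the table
- heart_c: loose flat wooden heart, 12 mm thick, about 80 x 85 mm, out on the left of the table
- sanding_block: loose cork sanding block, 66 x 100 x 31 mm, lying in front (-x) of the box
- glue: loose white bottle, 54 mm diameter, 130 mm tall
- brush: loose brush lying flat
- cup: loose white cup, 76 mm diameter, 80 mm tall, beyond the box and block
Things that resemble listed ones, but are neither listed nor needed, are in the scene too. Several things have the shape of the block; the one meant has the colours described above.

How it is judged:
By the outcome, as a careful person would: the job done as asked, in the order asked, and still so for the second after the job is handed in, while the arm keeps its last pose, push and grip.
It also fails if it takes over 51 s, if anything falls off the work surface, if the arm or the gripper's body presses on something with over 40 N, if the wrist force passes 120 N, or if a joint passes its speed limit or range.

## Working session

There is one attempt and no reset: what is moved stays moved. The work goes in short steps, Python scripts to look and compute and a shell command to move; the robot and the scene stay as the last step left them, time stands still between calls to the robot, and variables do not carry over. Pictures are saved under pics/ and viewed, at most 10 in all, crops included, and the job is handed in when it is done.

```bash
mkdir -p pics; cat > h.py <<'E'
import numpy as np, cv2
from workcell import robot
def snap(n,f=None):
    o=robot.get_obs(); im,d=robot.snapshot(n); m=robot.camera_model(n)
    if f: cv2.imwrite('pics/'+f,im[:,:,::-1])
    return o,im,d,m
def cloud(d,m,o=None):
    h,w=d.shape; f=h/2/np.tan(np.radians(m['vfov']/2))
    c,r=np.meshgrid(np.arange(w),np.arange(h)); u=(c-m['cx'])/f; v=(r-m['cy'])/f
    if 'eye' in m:
        P=np.stack([u*d,-v*d,-d],-1); return P@np.array(m['orientation']).T+np.array(m['eye'])
    t=np.hypot(u,v)+1e-9; k=np.tan(t)/t
    P=np.stack([u*k*d,-v*k*d,-d],-1); T=np.array(m['T_tool_cam'])
    P=P@T[:3,:3].T+T[:3,3]; return P@np.array(o['tcp_rot']).T+np.array(o['tcp_pos'])
E
python3 - <<'E'
from h import *
for n in ('scene','top'):
    o,im,d,m=snap(n,n+'1.png'); print({k:v for k,v in m.items()})
    P=cloud(d,m); np.save(n+'.npy',P)
    for t in ('box','lid','block','bar_rod','knob_rod','heart_a','glue','cup','lid_handle','bar_grip'):
        for r in robot.regions_of(n,t)[:3]:
            q=P[r['region']&(d>0)]
            print(n,t,round(r['confidence'],2),np.round(r['bbox']),np.round(np.median(q,0),3) if len(q) else '',np.round(np.percentile(q[:,2],98),3) if len(q) else '')
print(robot.get_obs())
E
```

```text
{'vfov': 42.22901424501103, 'cx': 280.36602844843947, 'cy': 207.01695703482756, 'eye': array([ 1.28365637, -0.57415091,  1.02680188]), 'orientation': array([[ 0.57803977, -0.56762347,  0.58623683],
       [ 0.81598704,  0.40730068, -0.41020885],
       [-0.00593049,  0.71547868,  0.69860939]])}
scene box 0.65 [246. 250.  99. 120.] [ 0.593 -0.181  0.114] 0.197
scene box 0.57 [341. 205.  69.  65.] [0.562 0.117 0.07 ] 0.092
scene lid 0.79 [249. 241.  97.  99.] [ 0.588 -0.167  0.142] 0.2
scene lid 0.41 [360. 189.  13.  17.] [0.59  0.143 0.131] 0.138
scene block 0.88 [143. 195.  51.  68.] [ 0.254 -0.281  0.085] 0.092
scene block 0.72 [343. 206.  69.  64.] [0.56  0.117 0.069] 0.092
scene block 0.62 [330. 131.  59.  51.] [0.285 0.295 0.066] 0.092
scene bar_rod 0.77 [331. 175.  18.  25.] [0.5   0.128 0.124] 0.138
scene knob_rod 0.52 [358. 190.  15.  16.] [0.59  0.144 0.131] 0.138
scene heart_a 0.95 [299. 190.  19.  23.] [0.403 0.106 0.01 ] 0.015
scene heart_a 0.93 [134. 271.  40.  36.] [ 0.401 -0.386  0.01 ] 0.015
scene heart_a 0.83 [378. 165.  26.  21.] [0.44  0.359 0.01 ] 0.015
scene glue 
[... 2136 characters left out ...]
      -7.01372120e+01, -1.65078751e+01]), 'dq': array([-0.05752263,  0.0717227 , -0.07289795, -0.08447063, -0.03327468,
        0.04781732]), 'joint_efforts': array([ 8.60323985e-05, -5.83007061e+01,  2.93664569e+01,  6.94221273e+00,
       -7.44616300e-04,  4.24241864e-05]), 'tcp_pos': array([ 0.15375064, -0.65722994,  0.4047066 ]), 'tcp_rot': array([[-9.73705636e-01, -2.27809862e-01, -2.76829241e-05],
       [-2.27809862e-01,  9.73705636e-01,  1.60075145e-05],
       [ 2.33083496e-05,  2.18930502e-05, -9.99999999e-01]]), 'force': array([ 0.20268433, -0.16676156, -0.36284941]), 'torque': array([ 0.03611313, -0.02728435, -0.03720793]), 'gripper_force': 0.0, 'grip_width': 0.08558704900466432}
```

View pics/scene1.png

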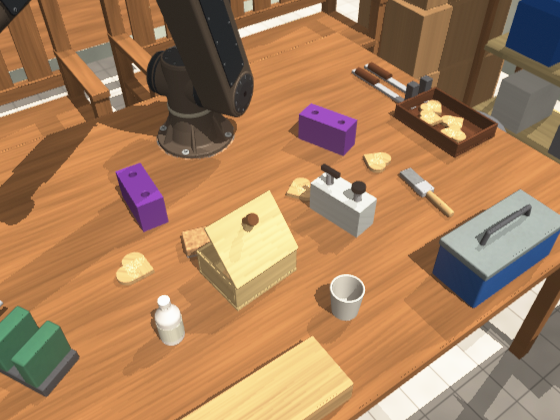

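View pics/top1.png

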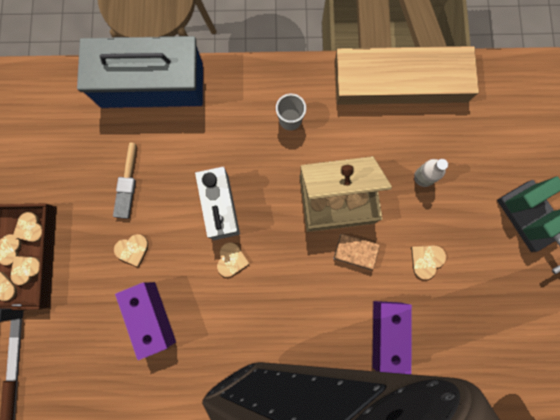

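```bash
python3 - <<'E'
from h import *
P=np.load('top.npy');S=np.load('scene.npy')
A=np.concatenate([P.reshape(-1,3),S.reshape(-1,3)])
def rect(q,n):
    r=cv2.minAreaRect((q[:,:2]*1000).astype(np.float32)); print(n,len(q),[np.round(x,1) for x in r])
for nm,C in (('top',P.reshape(-1,3)),('scene',S.reshape(-1,3))):
    x,y,z=C.T
    rect(C[(z>.128)&(z<.145)&(abs(x-.497)<.05)&(abs(y-.13)<.05)],nm+' bar')
    rect(C[(z>.128)&(z<.145)&(abs(x-.585)<.04)&(abs(y-.146)<.04)],nm+' knob')
    rect(C[(z>.085)&(z<.096)&(abs(x-.54)<.12)&(abs(y-.135)<.08)],nm+' block')
    B=C[(z>.07)&(z<.26)&(abs(x-.56)<.14)&(y<-.03)&(y>-.3)]
    # box rim
    rect(B[(B[:,2]<.084)&(B[:,2]>.074)],nm+' rim')
    L=B[(B[:,2]>.1)]
    rng=np.random.default_rng(0);best=0
    for i in range(300):
        a=L[rng.choice(len(L),3,False)];n=np.cross(a[1]-a[0],a[2]-a[0]);n/=np.linalg.norm(n)+1e-12
        k=abs((L-a[0])@n)<.003
        if k.sum()>best:best=k.sum();K=k
    Q=L[K];c=Q.mean(0);n=np.linalg.svd(Q-c,full_matrices=False)[2][2];n*=np.sign(n[2])
    print(nm,'lid n',n.round(3),c.round(3),len(Q),'angle',np.arccos(n[2]).round(3),'az',np.degrees(np.arctan2(n[1],n[0])).round(1))
    top=Q[np.argsort(Q[:,2])[-40:]];print('top edge z',np.percentile(Q[:,2],[1,99]).round(3), top.mean(0).round(3))
    h=(L-c)@n; kk=L[(h>.02)&(h<.05)];print('handle',len(kk),np.median(kk,0).round(3) if len(kk) else '', h.max().round(3))
E
```

```text
top bar 155 [array([494.3, 132.1]), array([56.5, 14.2]), np.float64(11.1)]
top knob 190 [array([581.4, 149.7]), array([33. , 34.2]), np.float64(45.0)]
top block 1547 [array([538.8, 141.5]), array([161.3,  70.5]), np.float64(11.3)]
top rim 495 [array([ 552., -162.]), array([145.8, 180.4]), np.float64(5.8)]
top lid n [0.74  0.078 0.668] [ 0.574 -0.158  0.156] 2202 angle 0.839 az 6.0
top edge z [0.101 0.199] [ 0.535 -0.156  0.199]
handle 143 [ 0.579 -0.158  0.207] 0.045
scene bar 106 [array([497.8, 130.7]), array([56.5, 16.7]), np.float64(10.2)]
scene knob 134 [array([586.1, 146.5]), array([34. , 39.3]), np.float64(13.4)]
scene block 996 [array([541.9, 139.1]), array([162.3,  75.6]), np.float64(12.3)]
scene rim 287 [array([ 558.8, -167.5]), array([154.2, 172.8]), np.float64(6.2)]
scene lid n [0.742 0.073 0.666] [ 0.582 -0.166  0.149] 3610 angle 0.842 az 5.6
top edge z [0.101 0.197] [ 0.54  -0.172  0.198]
handle 146 [ 0.589 -0.163  0.203] 0.048
```

Both pictures agree. The grey block (scene 343,206; top 217,204) holds the crossbar rod at its -x bore (top 217,219) and the knob rod at (210,180). The lid (top 345,178) is about 0.84 rad open, with its dark knob at (347,172). I'll go above the lid's face, 50 mm to the +y side of the knob, with the fingers shut.

```bash
python3 -m pendant '[[0,-10,8,0,0],[0,-30,25,0,0],[0,-56,47,0,0],[0,-84,71,0,0],[0,-112,95,0,0],[0,-140,119,0,0],[0,-168,143,0,0],[0,-196,167,0,0],[0,-224,191,0,0],[0,-252,215,0,0]]' 40 && python3 -m pendant '[[0,-28,24,0,0.02],[0,-56,48,0,0.04],[0,-84,72,0,0.06],[0,-112,96,0,0.08],[0,-140,119,0,0.1],[0,-168,143,0,0.126],[0,-196,167,0,0.126],[0,-222,189,0,0.126],[0,-246,208,0,0.126],[0,-259,218,0,0.126]]'
python3 -m pendant '[[0,-7,3.5,0,0],[0,-7,3.5,0,0],[0,-7,3.5,0,0]]'
python3 - <<'E'
from h import *
o,im,d,m=snap('scene','scene2.png'); print(o['tcp_pos'],o['tcp_rot'],o['force'],o['grip_width'],o['time_s'])
E
```

```text
time_s: 1.93
tcp_pos: [0.3508, -0.3884, 0.405]
tcp_rot: [[-0.974, -0.228, 0.001], [-0.228, 0.974, -0.0], [-0.001, -0.0, -1.0]]
force: [1.0, 0.5, -0.3]
grip_width: -0.0003
gripper_force: 0.0
time_s: 2.77
tcp_pos: [0.5541, -0.1163, 0.4048]
tcp_rot: [[-0.994, -0.106, 0.001], [-0.106, 0.994, 0.0], [-0.001, 0.0, -1.0]]
force: [0.5, -0.3, 0.9]
grip_width: -0.0001
gripper_force: 0.0
time_s: 3.02
tcp_pos: [0.5589, -0.1153, 0.4045]
tcp_rot: [[-0.995, -0.104, -0.001], [-0.104, 0.995, -0.0], [0.001, 0.0, -1.0]]
force: [-0.1, 0.2, -0.5]
grip_width: -0.0001
gripper_force: 0.0
[ 0.55889535 -0.11530491  0.40447106] [[-9.94605952e-01 -1.03723330e-01 -6.86915923e-04]
 [-1.03723326e-01  9.94606188e-01 -4.06783310e-05]
 [ 6.87430120e-04  3.07902942e-05 -9.99999763e-01]] [-0.1189393   0.24321199 -0.47750045] -0.00012981019613194367 3.0167
```

View pics/scene2.png

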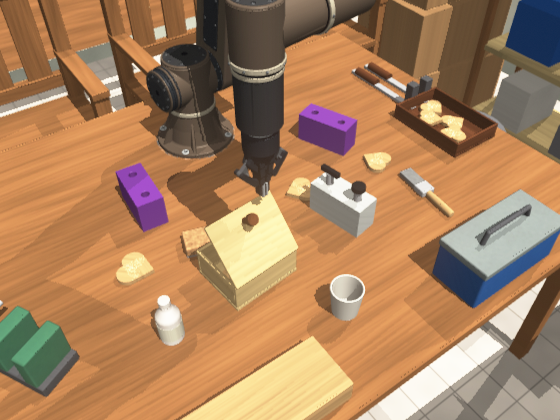

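The fingertips (265,193) are above the lid, on the +y side of its knob (251,219). I'll lower onto the face, then follow the arc slowly.

```bash
python3 -m pendant '[[0,0,0,8,0],[0,0,0,18,0],[0,0,0,27,0],[0,0,0,35,0],[0,0,0,41,0],[0,0,0,45,0],[0,0,0,48,0],[0,0,0,50,0],[0,1,0,52,0],[0,2,0,54,0]]' && python3 -m pendant '[[0,2,0,2,0],[0,4,0,4,0],[0,6,0,6,0],[0,8,0,8,0],[0,10,0,10,0],[0,12,0,12,0],[0,14,0,14,0],[0,16,0,16,0],[0,18,0,18,0],[0,19,0,19,0]]'
python3 - <<'E'
from h import *
o,im,d,m=snap('scene','scene3.png')
E
```

```text
time_s: 3.9
tcp_pos: [0.5575, -0.1152, 0.3509]
tcp_rot: [[-0.995, -0.104, 0.001], [-0.104, 0.995, -0.0], [-0.001, -0.0, -1.0]]
force: [-0.5, 0.4, 1.7]
grip_width: -0.0001
gripper_force: 0.8
time_s: 4.73
tcp_pos: [0.5382, -0.1172, 0.3313]
tcp_rot: [[-0.995, -0.104, 0.0], [-0.104, 0.995, 0.0], [-0.0, 0.0, -1.0]]
force: [0.7, -0.1, -0.1]
grip_width: 0.0002
gripper_force: 0.6
```

View pics/scene3.png

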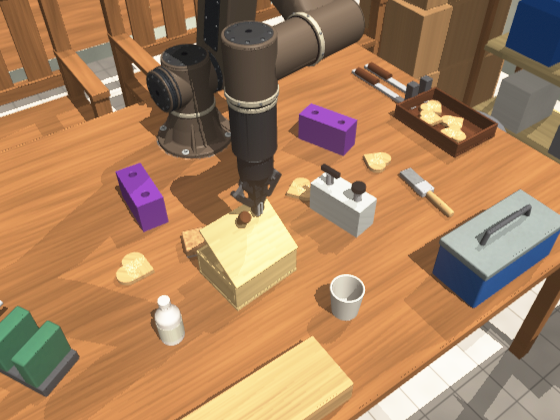

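The lid is following the fingertips, which are on its face at (258,212). I'll continue along the arc.

```bash
python3 -m pendant '[[0,1.5,0,2.2,0],[0,3,0,4.5,0],[0,4.5,0,6.6,0],[0,6,0,8.8,0],[0,7.5,0,11,0],[0,9,0,13.2,0],[0,10.5,0,15.4,0],[0,12,0,17.6,0],[0,13,0,19.5,0],[0,14,0,21,0]]' && python3 -m pendant '[[0,1,0,2.4,0],[0,2,0,4.8,0],[0,3,0,7.2,0],[0,4,0,9.6,0],[0,5,0,12,0],[0,6,0,14.4,0],[0,7,0,16.8,0],[0,8,0,19.2,0],[0,8.5,0,21.6,0],[0,9,0,24,0]]' && python3 -m pendant '[[0,0.6,0,2,0],[0,1.2,0,4,0],[0,1.8,0,6,0],[0,2.3,0,8,0],[0,2.8,0,10,0],[0,3.2,0,12,0],[0,3.6,0,13.5,0],[0,4,0,15,0],[0,4,0,16.5,0],[0,4,0,18,0]]'
```

```text
time_s: 5.62
tcp_pos: [0.5244, -0.1186, 0.3105]
tcp_rot: [[-0.995, -0.104, 0.0], [-0.104, 0.995, 0.0], [-0.0, 0.0, -1.0]]
force: [0.7, -0.1, 0.5]
grip_width: -0.0001
gripper_force: 0.5
time_s: 6.45
tcp_pos: [0.5153, -0.1196, 0.2864]
tcp_rot: [[-0.995, -0.104, -0.0], [-0.104, 0.995, -0.0], [0.0, -0.0, -1.0]]
force: [-0.1, 0.4, 0.5]
grip_width: -0.0002
gripper_force: 0.5
time_s: 7.28
tcp_pos: [0.5114, -0.12, 0.2685]
tcp_rot: [[-0.995, -0.104, -0.0], [-0.104, 0.995, -0.0], [0.0, 0.0, -1.0]]
force: [-0.7, -0.0, 0.8]
grip_width: -0.0001
gripper_force: 0.5
```

```bash
python3 -m pendant '[[0,0,0,0.8,0],[0,0,0,1.6,0],[0,0,0,2.4,0],[0,0,0,3.2,0],[0,0,0,4,0],[0,0,0,4.8,0],[0,0,0,5.4,0],[0,0,0,5.4,0]]'; python3 -m pendant '[[0,0,0,0.5,0],[0,0,0,1,0],[0,0,0,1,0]]'
```

```text
time_s: 7.95
tcp_pos: [0.5116, -0.12, 0.2632]
tcp_rot: [[-0.995, -0.104, 0.0], [-0.104, 0.995, 0.0], [-0.0, 0.0, -1.0]]
force: [0.5, 0.0, -0.7]
grip_width: -0.0002
gripper_force: 0.0
time_s: 8.2
tcp_pos: [0.5116, -0.12, 0.2629]
tcp_rot: [[-0.995, -0.104, 0.0], [-0.104, 0.995, -0.0], [-0.0, -0.0, -1.0]]
force: [-3.2, 0.7, 6.9]
grip_width: 0.0002
gripper_force: 3.5
```

```bash
python3 -m pendant '[[0,0,0,0.4,0],[0,0,0,0.8,0],[0,0,0,0.8,0]]'; python3 -m pendant '[[0,0,0,-3,0],[0,0,0,-12,0],[0,0,0,-30,0],[0,0,0,-60,0],[0,0,0,-95,0],[0,0,0,-125,0],[0,0,0,-140,0],[0,0,0,-145,0]]'
python3 - <<'E'
from h import *
for n in('scene','top'):
    o,im,d,m=snap(n,n+'4.png');C=cloud(d,m).reshape(-1,3)
    a=C-np.array([.63,-.157,0]);u=a@[.9947,.1028,0];v=a@[-.1028,.9947,0]
    k=(u>-.155)&(u<.0)&(abs(v)<.09)&(C[:,2]>.07)&(C[:,2]<.11)
    A=np.c_[u[k],v[k],np.ones(k.sum())];s=np.linalg.lstsq(A,C[k,2],rcond=None)[0]
    print(n,k.sum(),s.round(4),np.median(C[k&(u<-.12),2]),np.median(C[k&(u>-.03),2]))
E
```

```text
time_s: 8.45
tcp_pos: [0.5116, -0.1199, 0.2629]
tcp_rot: [[-0.995, -0.104, 0.001], [-0.104, 0.995, -0.0], [-0.001, -0.0, -1.0]]
force: [-5.4, 1.6, 15.1]
grip_width: 0.0004
gripper_force: 7.2
time_s: 9.12
tcp_pos: [0.5121, -0.1201, 0.4105]
tcp_rot: [[-0.995, -0.104, 0.006], [-0.104, 0.995, 0.0], [-0.006, -0.001, -1.0]]
force: [0.2, -0.3, -0.8]
grip_width: 0.0001
gripper_force: 0.0
scene 3935 [-0.0096  0.0111  0.0871] 0.08804194515959701 0.08794730268511947
top 1538 [0.0371 0.0003 0.0937] 0.08939698047774502 nan
  return _methods._mean(a, axis=axis, dtype=dtype,
  ret = ret.dtype.type(ret / rcount)
```

View pics/scene4.png

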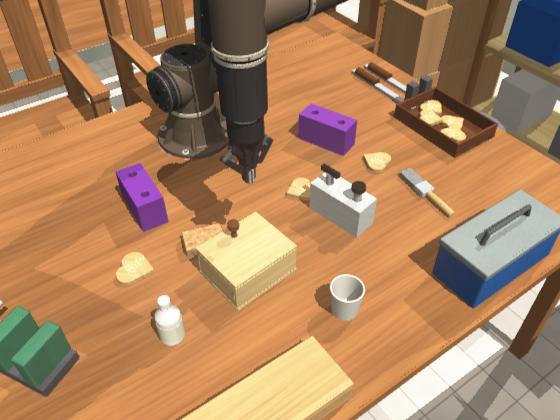

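The lid lies flat and shut (250,255), with its knob at (234,228). Next I'll move above the crossbar and measure it with the wrist camera.

```bash
python3 -m pendant '[[0.5,-1,10,0,-0.01],[0.7,-2,35,0,-0.02],[0.7,-3,65,0,-0.03],[0.7,-4,97,0,-0.04],[0.7,-5,130,0,-0.05],[0.7,-6,162,0,-0.06],[0.7,-7,194,0,-0.07],[0.7,-8,222,0,-0.08],[0.7,-9,242,0,-0.085],[0.7,-10,252,0,-0.085]]'; python3 -m pendant '[[0.7,0,0,10,0],[0.7,0,0,20,0],[0.7,0,0,20,0],[0.7,0,0,20,0]]'
python3 - <<'E'
from h import *
for n in ('wrist','top','scene'):
    o,im,d,m=snap(n,n+'5.png');P=cloud(d,m,o)
    print(n,o['tcp_pos'].round(4),np.degrees(np.arctan2(-o['tcp_rot'][0,1],o['tcp_rot'][1,1])).round(2),d.shape)
    R=o['tcp_rot']
    for t in('bar_grip','knob_rod'):
        for r in robot.regions_of(n,t)[:2]:
            g=r['region']&(d>0);q=P[g]; 
            if len(q)==0: continue
            z=np.percentile(q[:,2],90);q=q[(abs(q[:,2]-.136)<.006)]
            print(t,r['confidence'],np.round(r['bbox']),len(q),z.round(4))
            if len(q)>10:
                b=cv2.minAreaRect((q[:,:2]*1000).astype(np.float32));print(b, 'tool', ((np.r_[np.array(b[0])/1000,.128]-o['tcp_pos'])@R*1000).round(1))
E
```

```text
time_s: 10.05
tcp_pos: [0.4947, 0.1342, 0.4049]
tcp_rot: [[-0.982, -0.19, -0.002], [-0.19, 0.982, -0.001], [0.002, -0.001, -1.0]]
force: [-0.8, -0.4, 0.4]
grip_width: 0.0597
gripper_force: 0.0
time_s: 10.38
tcp_pos: [0.4951, 0.1307, 0.3851]
tcp_rot: [[-0.982, -0.187, -0.002], [-0.187, 0.982, -0.002], [0.003, -0.001, -1.0]]
force: [-0.4, -1.1, 0.6]
grip_width: 0.0596
gripper_force: 0.0
wrist [0.4951 0.1307 0.3851] 10.76 (420, 560)
bar_grip 0.62 [279. 217.  23.  78.] 1420 0.1364
((493.7166442871094, 131.9728240966797), (55.6434211730957, 13.81266975402832), 10.416226387023926) tool [  0.4   1.9 257.1]
knob_rod 0.97 [278. 310.  44.  52.] 1197 0.1364
((581.38623046875, 148.87307739257812), (34.6470832824707, 35.22178268432617), 26.834360122680664) tool [-88.9   2.1 256.8]
top [0.4956 0.131  0.3867] 10.75 (420, 560)
scene [0.4955 0.1313 0.3869] 10.77 (420, 560)
bar_grip 0.51 [329. 176.  14.  22.] 94 0.1347
((497.5882263183594, 130.38772583007812), (57.688533782958984, 19.10371971130371), 9.8556547164917) tool [ -1.7  -1.4 258.9]
knob_rod 0.71 [358. 192.  13.  15.] 104 0.1358
((587.10888671875, 145.14462280273438), (29.07370948791504, 32.38285827636719), 49.3812370300293) tool [-92.4  -3.6 258.9]
```

View pics/wrist5.png

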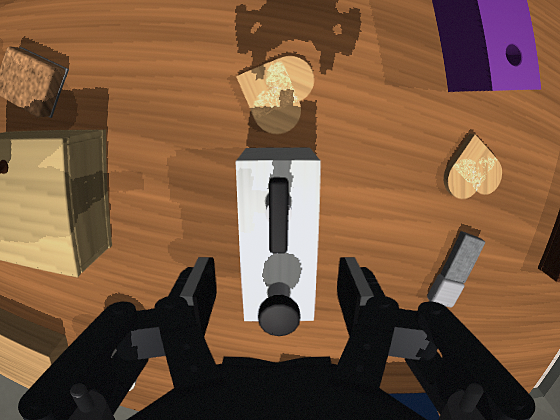

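The wrist view shows the bar (279,217) between the pads and the knob rod at (278,310). I'll descend most of the way and re-measure once settled.

```bash
python3 -m pendant '[[0.7,0,1,6,0],[0.7,0,1,18,0],[0.7,0,1,32,0],[0.7,0,1,46,0],[0.7,0,1,57,0],[0.7,0,1,63,0],[0.7,0,1,65,0],[0.7,0,1,65,0],[0.7,0,1,65,0],[0.7,0,1,65,0]]'
python3 - <<'E'
from h import *
n='wrist'
for i in range(3):
    o,im,d,m=snap(n,'w6.png');P=cloud(d,m,o);R=o['tcp_rot']
    r=robot.regions_of(n,'bar_grip')[0];q=P[r['region']&(d>0)];q=q[abs(q[:,2]-.136)<.006]
    b=cv2.minAreaRect((q[:,:2]*1000).astype(np.float32));print(o['tcp_pos'].round(4),b,'tool',((np.r_[np.array(b[0])/1000,.128]-o['tcp_pos'])@R*1000).round(1))
print(m['cx'],m['T_tool_cam'])
# pads in tool frame
Q=(P-o['tcp_pos'])@R
for s in(1,-1):
    k=(Q[...,2]>.13)&(Q[...,2]<.17)&(s*Q[...,1]>.012)&(s*Q[...,1]<.06)&(abs(Q[...,0])<.02)&(d>0)
    print(s,k.sum(),np.percentile(s*Q[k][:,1],[1,5,50]).round(4),Q[k].mean(0).round(3))
E
```

```text
time_s: 11.67
tcp_pos: [0.4954, 0.1328, 0.3222]
tcp_rot: [[-0.982, -0.188, 0.001], [-0.188, 0.982, 0.001], [-0.001, 0.0, -1.0]]
force: [0.2, 0.2, -0.4]
grip_width: 0.0601
gripper_force: 0.0
[0.4954 0.1328 0.3222] ((493.5296630859375, 131.77064514160156), (55.67286682128906, 14.050150871276855), 10.6378173828125) tool [  2.3  -0.8 194.2]
[0.4953 0.1328 0.3221] ((493.6427307128906, 131.87066650390625), (55.607933044433594, 13.932699203491211), 10.652667045593262) tool [  2.   -0.6 194.1]
[0.4952 0.1327 0.3219] ((493.67926025390625, 131.75852966308594), (55.924903869628906, 14.213665008544922), 10.673325538635254) tool [  1.8  -0.7 193.9]
276.2832136775829 [[-5.49456845e-05  9.53132947e-01  3.02551783e-01  7.76579230e-02]
 [ 9.99999795e-01  2.45530312e-04 -5.91889940e-04  9.82212308e-05]
 [-6.38435437e-04  3.02551689e-01 -9.53132765e-01  3.09248081e-02]
 [ 0.00000000e+00  0.00000000e+00  0.00000000e+00  1.00000000e+00]]
1 1979 [0.0297 0.0298 0.0307] [0.006 0.033 0.146]
-1 1980 [0.0294 0.0295 0.0305] [ 0.006 -0.033  0.146]
```

View pics/w6.png

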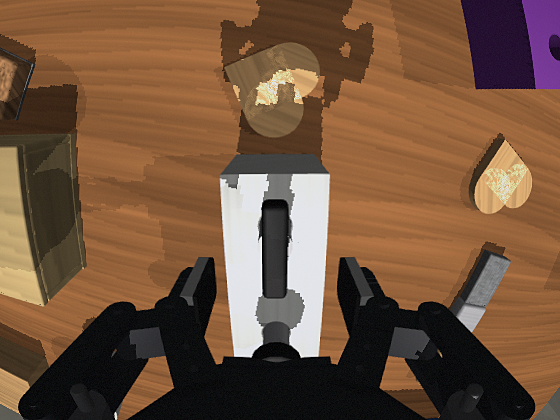

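The bar (274,248) sits about 0.7 mm to -y and 2 mm to +x of the pads' midline. I'll correct that, go down and close gently.

```bash
python3 -m pendant '[[0.7,2,-0.8,5,0],[0.7,2,-0.8,13,0],[0.7,2,-0.8,22,0],[0.7,2,-0.8,30,0],[0.7,2,-0.8,36,0],[0.7,2,-0.8,39,0],[0.7,2,-0.8,39,0],[0.5,2,-0.8,39,0],[0.4,2,-0.8,39,0],[0.3,2,-0.8,39,0]]' 25; python3 -m pendant '[[0.25,0,0,0,0],[0.2,0,0,0,0],[0.15,0,0,0,0],[0.1,0,0,0,0],[0.05,0,0,0,0],[0,0,0,0,0],[0,0,0,0,0],[0,0,0,0,0]]' 25
```

```text
time_s: 12.8
tcp_pos: [0.4935, 0.1316, 0.2829]
tcp_rot: [[-0.982, -0.188, 0.001], [-0.188, 0.982, 0.0], [-0.001, 0.0, -1.0]]
force: [0.4, -0.5, -0.3]
grip_width: 0.0258
gripper_force: 0.0
time_s: 13.47
tcp_pos: [0.4936, 0.1316, 0.2829]
tcp_rot: [[-0.982, -0.188, 0.001], [-0.188, 0.982, 0.0], [-0.001, 0.0, -1.0]]
force: [0.5, -0.9, 5.7]
grip_width: 0.0185
gripper_force: 24.7
```

The opening stopped at 18.5 mm rather than 14, so the tips have caught the 20 mm rod below the bar. I'll open, raise about 11 mm and regrip on the bar alone.

```bash
python3 -m pendant '[[0.4,0,0,0,0],[0.4,0,0,0,0],[0.4,0,0,0,0],[0.4,0,0,-4,0],[0.4,0,0,-8,0],[0.4,0,0,-11,0],[0.4,0,0,-11,0],[0.25,0,0,-11,0],[0.25,0,0,-11,0],[0.2,0,0,-11,0]]' 25; python3 -m pendant '[[0.2,0,0,0,0],[0.15,0,0,0,0],[0.1,0,0,0,0],[0.05,0,0,0,0],[0,0,0,0,0],[0,0,0,0,0],[0,0,0,0,0],[0,0,0,0,0]]' 25
```

```text
time_s: 14.3
tcp_pos: [0.4934, 0.1315, 0.2936]
tcp_rot: [[-0.982, -0.188, 0.0], [-0.188, 0.982, 0.0], [-0.0, -0.0, -1.0]]
force: [0.3, -0.0, 1.8]
grip_width: 0.0178
gripper_force: 21.6
time_s: 14.97
tcp_pos: [0.4934, 0.1315, 0.2936]
tcp_rot: [[-0.982, -0.188, 0.0], [-0.188, 0.982, 0.0], [-0.0, 0.0, -1.0]]
force: [-0.5, -0.1, 3.8]
grip_width: 0.0175
gripper_force: 24.5
```

```bash
python3 - <<'E'
from h import *
a=cv2.imread('pics/wrist5.png')[140:350,180:380]
o,im,d,m=snap('wrist')
b=im[150:360,180:380,::-1]
cv2.imwrite('pics/cmp.png',cv2.resize(np.hstack([a,b]),None,fx=2,fy=2,interpolation=cv2.INTER_CUBIC))
P=cloud(d,m,o);Q=(P-o['tcp_pos'])@o['tcp_rot']
for s in(1,-1):
    k=(Q[...,2]>.13)&(Q[...,2]<.175)&(s*Q[...,1]>.004)&(s*Q[...,1]<.02)&(abs(Q[...,0])<.012)&(d>0)
    print(s,k.sum(),np.percentile(s*Q[k][:,1],[1,5,50]).round(4),Q[k].max(0).round(3))
E
```

```text
1 1708 [0.0041 0.0048 0.0102] [0.012 0.02  0.175]
-1 1690 [0.0041 0.0049 0.0099] [ 0.012 -0.004  0.175]
```

View pics/cmp.png

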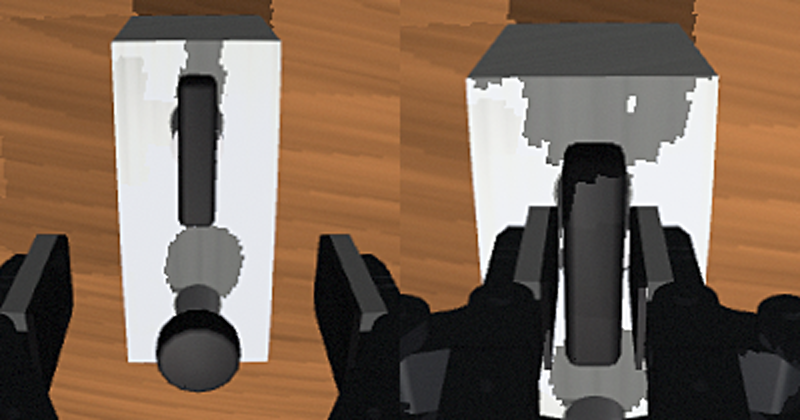

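The pads are not touching the bar (there is a gap on each side); their tips still rest on the rod's top, which shows as the bulge at (560,190). I'll open, raise 5 mm and retry.

```bash
python3 -m pendant '[[0.4,0,0,0,0],[0.4,0,0,0,0],[0.4,0,0,-2,0],[0.4,0,0,-5,0],[0.4,0,0,-5,0],[0.25,0,0,-5,0],[0.2,0,0,-5,0],[0.15,0,0,-5,0],[0.1,0,0,-5,0],[0.05,0,0,-5,0]]' 25; python3 -m pendant '[[0,0,0,0,0],[0,0,0,0,0],[0,0,0,0,0],[0,0,0,0,0]]' 25
python3 - <<'E'
from h import *
o,im,d,m=snap('wrist')
b=im[150:360,180:380,::-1]
cv2.imwrite('pics/c2.png',cv2.resize(b,None,fx=2,fy=2,interpolation=cv2.INTER_CUBIC))
E
```

```text
time_s: 15.85
tcp_pos: [0.4934, 0.1315, 0.2986]
tcp_rot: [[-0.982, -0.188, 0.0], [-0.188, 0.982, -0.0], [-0.0, -0.0, -1.0]]
force: [-0.0, 0.6, 1.5]
grip_width: 0.0135
gripper_force: 25.0
time_s: 16.18
tcp_pos: [0.4934, 0.1315, 0.2986]
tcp_rot: [[-0.982, -0.188, 0.0], [-0.188, 0.982, 0.0], [-0.0, -0.0, -1.0]]
force: [-0.2, 0.0, 2.6]
grip_width: 0.0132
gripper_force: 25.1
```

View pics/c2.png

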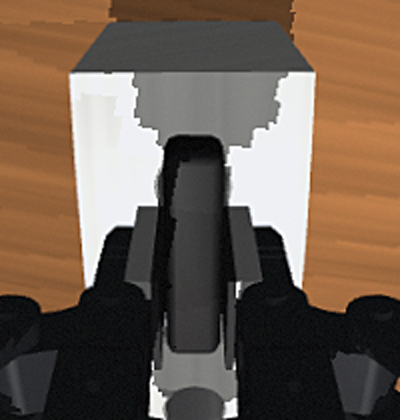

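The pads now hold the crossbar itself (width 13 mm). I'll firm the grip and start a slow vertical draw.

```bash
python3 -m pendant '[[0,0,0,0,0],[0,0,0,0,0],[0,0,0,0,0],[0,0,0,-0.5,0],[0,0,0,-1,0],[0,0,0,-2,0],[0,0,0,-3,0],[0,0,0,-4,0],[0,0,0,-5,0],[0,0,0,-5,0]]' 60; python3 -m pendant '[[0,0,0,-1,0],[0,0,0,-2.5,0],[0,0,0,-4,0],[0,0,0,-5.5,0],[0,0,0,-7,0],[0,0,0,-8.5,0],[0,0,0,-9.5,0],[0,0,0,-10,0],[0,0,0,-10,0],[0,0,0,-10,0]]'
python3 - <<'E'
from h import *
for n in('scene','top','wrist'):
    o,im,d,m=snap(n);P=cloud(d,m,o);r=robot.regions_of(n,'bar_grip')
    if r:
        q=P[r[0]['region']&(d>0)];print(n,o['tcp_pos'].round(4),r[0]['bbox'],np.percentile(q[:,2],[80,90,95,98]).round(4))
E
```

```text
time_s: 17.07
tcp_pos: [0.4933, 0.1315, 0.3036]
tcp_rot: [[-0.982, -0.188, -0.0], [-0.188, 0.982, 0.0], [0.0, 0.0, -1.0]]
force: [0.4, -0.0, -4.5]
grip_width: 0.0126
gripper_force: 60.2
time_s: 17.9
tcp_pos: [0.4933, 0.1315, 0.3135]
tcp_rot: [[-0.982, -0.188, 0.0], [-0.188, 0.982, 0.0], [-0.0, 0.0, -1.0]]
force: [0.6, -0.2, -3.9]
grip_width: 0.0124
gripper_force: 60.2
scene [0.4933 0.1315 0.3135] [330.2, 175.6, 14.3, 25.8] [0.1454 0.1492 0.1507 0.1516]
top [0.4933 0.1315 0.3134] [343.4, 195.3, 84.1, 68.4] [0.0911 0.092  0.093  0.1308]
wrist [0.4933 0.1315 0.3134] [278.7, 272.8, 32.8, 111.3] [0.1508 0.1511 0.1513 0.1516]
```

The bar's top has gone from 136 to 151 mm, so it has risen 15 mm with no slip and low force. 20 mm to go.

```bash
python3 -m pendant '[[0,0,0,-1,0],[0,0,0,-2.5,0],[0,0,0,-4.5,0],[0,0,0,-6.5,0],[0,0,0,-8.5,0],[0,0,0,-10,0],[0,0,0,-11.5,0],[0,0,0,-13,0],[0,0,0,-14,0],[0,0,0,-14,0]]'; python3 -m pendant '[[0,0,0,-1,0],[0,0,0,-2.5,0],[0,0,0,-4,0],[0,0,0,-5.2,0],[0,0,0,-6,0],[0,0,0,-6,0],[0,0,0,-6,0],[0,0,0,-6,0]]'
python3 - <<'E'
from h import *
for n in('scene','wrist'):
    o,im,d,m=snap(n,n+'9.png');P=cloud(d,m,o)
    for t in('bar_grip','knob_rod','lid'):
        for r in robot.regions_of(n,t)[:1]:
            q=P[r['region']&(d>0)];print(n,t,r['confidence'],o['tcp_pos'].round(4),np.round(r['bbox']),np.percentile(q[:,2],[80,90,95,98]).round(4))
print(o['time_s'])
E
```

```text
time_s: 19.03
tcp_pos: [0.4934, 0.1315, 0.3278]
tcp_rot: [[-0.982, -0.188, 0.0], [-0.188, 0.982, 0.0], [-0.0, 0.0, -1.0]]
force: [-0.6, -0.1, -3.8]
grip_width: 0.0122
gripper_force: 60.2
time_s: 19.7
tcp_pos: [0.4933, 0.1315, 0.3334]
tcp_rot: [[-0.982, -0.188, -0.0], [-0.188, 0.982, -0.0], [0.0, -0.0, -1.0]]
force: [0.4, -0.5, -4.4]
grip_width: 0.012
gripper_force: 60.2
scene bar_grip 0.48 [0.4933 0.1315 0.3334] [333. 173.  10.  25.] [0.1595 0.1668 0.1686 0.1706]
scene knob_rod 0.63 [0.4933 0.1315 0.3334] [358. 190.  13.  16.] [0.135  0.1361 0.1366 0.1371]
scene lid 0.7 [0.4933 0.1315 0.3334] [247. 249. 104.  79.] [0.0899 0.091  0.0923 0.1282]
wrist bar_grip 0.86 [0.4933 0.1315 0.3334] [278. 270.  33. 122.] [0.1708 0.1711 0.1713 0.1715]
wrist knob_rod 0.66 [0.4933 0.1315 0.3334] [275. 345.  42.  35.] [0.1357 0.1361 0.1364 0.1367]
wrist lid 0.8 [0.4933 0.1315 0.3334] [ 30. 224.  54. 159.] [0.0897 0.09   0.0902 0.0904]
19.9
```

View pics/scene9.png

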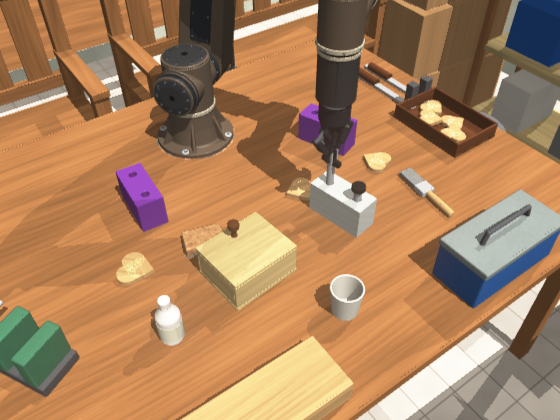

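The bar is 35 mm up (top 136 → 171 mm, with no slip relative to the tool). The knob rod is still down (358,190), and the lid is shut (247,249).

```bash
python3 -m pendant '[[0,0,0,0,0],[0,0,0,0,0],[0,0,0,0,0],[0,0,0,0,0]]' && python3 -c "
from workcell import robot
print(robot.hand_in())"
```

```text
time_s: 20.43
tcp_pos: [0.4934, 0.1315, 0.3335]
tcp_rot: [[-0.982, -0.188, 0.0], [-0.188, 0.982, 0.0], [-0.0, 0.0, -1.0]]
force: [-0.4, 0.9, -3.2]
grip_width: 0.012
gripper_force: 60.2
the job is handed in; nothing more can be done
None
```

I handed the job in at 20.4 s: the lid was lowered slowly until fully shut, and the crossbar rod is drawn up 35 mm and still gripped and held there, with the round-knob rod fully down.

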